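Clear the pile off the postal scale

ROBOT

A 6-joint arm with a two-finger parallel gripper is mounted at the origin on the work surface. World frame = base frame: x ahead of the robot, y to its left, z up, the work surface at z = 0. Lengths are in m, angles in rad, forces in N, time in s.
With the tool pointing down it reaches from about 0.3 to 0.775 m from the base axis. Payload 14.6 kg.
Tool frame: the origin (TCP) lies at the very end of the fingers, on their centre line; the grasp point (between the pads) lies 19 mm behind it (robot.grip_depth is the distance from the TCP to the grasp point, in m); z points along the fingers, y is the direction in which the jaws open and shut (so a half turn about z gives the same grasp; the last joint's range is limited). The gripper opens to 85 mm and grips with 20 to 120 N. Pads are 22 mm wide; open, the fingers measure 114 mm over their backs; the gripper's body (76 mm by 85 mm) begins 54 mm behind the grasp point. The pads swing forward as they close: fully open they stand 13 mm farther back than shut.
Start: joints at [1.211, 0.3, 1.521, -0, 1.321, -0.067], TCP at [0.159, 0.527, 0.231] pointing down, gripper open.
Joint ranges: [-3.03, 3.03], [-0.79, 2.21], [0.23, 2.52], [-1.04, 4.18], [0, 3.07], [-2.55, 2.55]. Speed limits (rad/s): [2.22, 2.22, 2.57, 3.14, 3.14, 3.14].

INTERFACE

Orientations are given as a unit quaternion [x, y, z, w].
In Python, from station import robot gives the robot as it stands.
- The arm moves only by the tool arm_command, never from a script. Its argument "series" is a list that holds one entry, the list of rows, each a list of 7 numbers: the closure in counts, from 0 (fully open) to 255 (shut), then the shift along the tool's x, y, z in m, then the turn, a rotation vector about the tool's x, y, z in degrees. In form: [[[hand, dx, dy, dz, rx, ry, rz], ...]]. A call has exactly 10 rows; each row shifts and turns the commanded pose from where the row before left it, along the tool's axes as they then stand; what a row does not reach is not made up. A row lasts 1/8 s, in which the tool goes at most 62.5 mm and 10.7 degrees, less where a joint would pass 70% of its speed; a pose out of reach is approached as far as the arm can. A call with a gripper value outside its range is refused whole. The fingers move at their own pace and stop on an object; "grip_force" is the grip in N (left out, the last holds). Time passes only in rows, so rows that do not move let the fingers close, or fill a call up. It gives the time, the measured TCP pose, the force and the opening at its end, in the units of the state.
- robot.sense(): the state, without advancing time (a new reading comes with each control period).
- robot.camera(name): name is "side" or "top"; returns the picture (400x640x3 uint8, blue, green, red); there is no depth.
- robot.get_calibration(name): a dict with "vertical_fov" (degrees; the focal length in pixels is half the picture's height over the tangent of half this angle, whatever the lens; pixels are square), "cx", "cy" (the principal point, pixels), "D" ([k1, k2, p1, p2, k3] as OpenCV has them; the pictures are not rectified), "camera_from_world" (4x4, takes a point from world to camera coordinates). Camera axes: x right, y up, looking along -z (the intrinsics and any distortion apply to the point x, -y, -z); pixel columns grow to the right and rows downward; lengths in m; the calibration is good to about 2 mm. A picture is of the moment at which its call begins. get_calibration takes no time and is no camera call.
- robot.finish_job(): hands the job in, once; it reports no verdict.
The state is a dict: "time_s": time; "joint_pos": joint angles; "qvel": joint speeds; "joint_torque": joint torques, N m; "position": TCP position; "orientation": TCP orientation; "wrist_force": force on the tool from outside, world axes, zero at the start; "wrist_torque": the same for the moment, N m; "finger_gap": opening from 0.0 (shut) to 1.0 (fully open).
Only numpy, scipy, OpenCV 4.12 (cv2) and the standard library are available. Lean on these libraries where they do the work, as an engineer would, in place of code of your own. Each camera call takes 0.05 s, during which the arm holds its last target. There are 200 camera calls.

TASK

Clear the pile off the postal scale: lay each of its four things flat on the plywood plate made for it - the carton on the oblong inlay and the square ink pad on the square one, each lined up with its inlay, the round tin on the round inlay, and the tape roll down over the steel post - each centred on its place. Leave the mug standing where it is.

Things in the scene. Friction and masses are not known exactly. Their poses are not given: they have to be found in the camera images.
- carton_mid (a point): Small brown cardboard carton, 150 (its x) x 60 (its y) x 40 mm high, closed and stiff, about 0.25 kg, the bottom of the pile, lying on the scale's pan. Carries tin and ink pad side by side along its length. Point at its centre, 20 mm above its underside; z up.
- tin_mid (a point): Round plain metal tin, 56 mm across, 28 mm high, about 0.12 kg, standing on one half of the carton's top (either half). Carries the tape roll. Point at its centre, 14 mm above its underside; z up.
- pad_mid (a point): Square black plastic ink-pad case, 52 x 52 mm (x, y along its sides), 22 mm high, about 0.08 kg, lying on the other half of the carton's top, roughly square to it. Point at its centre, 11 mm above its underside; z up.
- roll_mid (a point): Roll of brown tape lying flat on top of the tin: 48 mm across, hole 26 mm across and right through, 19 mm high, about 0.05 kg. Point at its centre (in the middle of the hole), 9.5 mm above its underside; z up.
- place_oblong_top (a point): Place of the carton: plywood plate 186 (x) x 94 (y) mm, with a flush dark oblong inlay 170 x 80 mm in its middle, long sides along x. Origin at the centre of its top face, which is 6 mm above the table; z up. Fixed; it may lie anywhere around the scale. 
- place_round_top (a point): Place of the tin: plywood plate 94 x 94 mm with a flush dark round inlay 76 mm across in its middle. Origin at the centre of its top face, which is 6 mm above the table; z up. Fixed; it may lie anywhere around the scale. 
- place_square_top (a point): Place of the ink pad: plywood plate 94 x 94 mm with a flush dark square inlay 72 x 72 mm in its middle, sides along x and y. Origin at the centre of its top face, which is 6 mm above the table; z up. Fixed; it may lie anywhere around the scale. 
- place_post_top (a point): Place of the tape roll: plywood plate 94 x 94 mm with an upright dark steel post in its middle, 12 mm thick, 13 mm high above the plate, its tip tapered. The roll lies flat on the plate around the post. Origin at the centre of its top face, which is 6 mm above the table; z up. Fixed; it may lie anywhere around the scale. 
- pan (a point): Postal scale, fixed: flat steel pan 190 (x) x 150 (y) mm; the lower display housing, 28 mm high, reaches 140 mm from this point towards its -x. Point at the centre of the pan's top face, 45 mm above the table; z up.
- mug_mid (a point): White china mug, loose, 72 mm across, 85 mm high, handle at its +y side, standing on the table just beyond the scale. To be left alone. Point at its centre, 42.5 mm above the table.

How it is judged:
By the outcome, as a careful person would: the job done as asked, in the order asked, and still so for the second after the job is handed in, with the robot touching nothing.
It also fails if it takes over 115 s, if anything falls off the work surface, if the arm or the gripper's body presses on something with over 40 N, if the wrist force passes 120 N, or if a joint passes its speed limit or range.

## Working session

There is one attempt and no reset: what is moved stays moved. The work goes in short steps, Python scripts to look and compute and a tool call to move; the robot and the scene stay as the last step left them, time stands still between calls to the robot, and variables do not carry over. Pictures are saved under pics/ and viewed, on a budget of 14 in all, crops included, one or two more only if the job needs it, and the job is handed in when it is done.

Besides the shell and the picture viewer there is one more tool, called after "Call:" by a JSON object that holds its "op" and its "data", one argument or row to a line. arm_command: Moves the arm, as the interface text tells. Its arguments: {"type":"object","properties":{"series":{"type":"array"},"grip_force":{"type":"number"}},"required":["series"]}

```bash
mkdir -p pics; ls
python3 - <<'E'
from station import robot
import cv2
s=robot.sense();print(s)
for n in("side","top"):
    cv2.imwrite(f"pics/{n}0.png",robot.camera(n)); print(n,robot.get_calibration(n))
E
```

```text
pics
{'time_s': 0.0, 'joint_pos': array([ 1.21140060e+00,  3.00468807e-01,  1.52159454e+00, -2.18321005e-06,
        1.32066962e+00, -6.65933556e-02]), 'qvel': array([ 0.00052235, -0.00104955,  0.00062969,  0.0020557 ,  0.00226361,
        0.00095803]), 'joint_torque': array([-1.82305057e-04, -5.43505061e+01, -3.61793160e+01, -1.17217833e-04,
        4.07245068e-03, -4.33635830e-05]), 'position': array([0.15866835, 0.52637444, 0.23071687]), 'orientation': array([ 1.45878476e-01,  9.89302353e-01, -5.57497646e-04, -1.19490892e-04]), 'wrist_force': array([ 0.39730565, -0.4465151 ,  1.22911054]), 'wrist_torque': array([ 0.01385652, -0.05645538, -0.04141354]), 'finger_gap': 0.9986283104985308}
side {'vertical_fov': 54.005787302392285, 'cx': 315.8688879370218, 'cy': 206.6775129664566, 'D': array([-0.05213892,  0.        ,  0.        ,  0.        ,  0.        ]), 'camera_from_world': array([[-0.83847594, -0.54474608,  0.01448494,  0.47977785],
       [ 0.40201952, -0.60040876,  0.69129561, -0.28749841],
       [-0.36788369,  0.58545796,  0.72242686, -0.67152986],
       [ 0.        ,  0.        ,  0.        ,  1.        ]])}
top {'vertical_fov': 42.32017900125744, 'cx': 319.4947810884843, 'cy': 192.22644994316045, 'D': array([-0.05822249,  0.        ,  0.        ,  0.        ,  0.        ]), 'camera_from_world': array([[ 0.0101642 , -0.9997602 ,  0.01939683, -0.01859273],
       [ 0.99762543,  0.01146011,  0.0679129 , -0.55270145],
       [-0.06811891,  0.01866049,  0.99750268, -1.31845004],
       [ 0.        ,  0.        ,  0.        ,  1.        ]])}
```

View pics/top0.png

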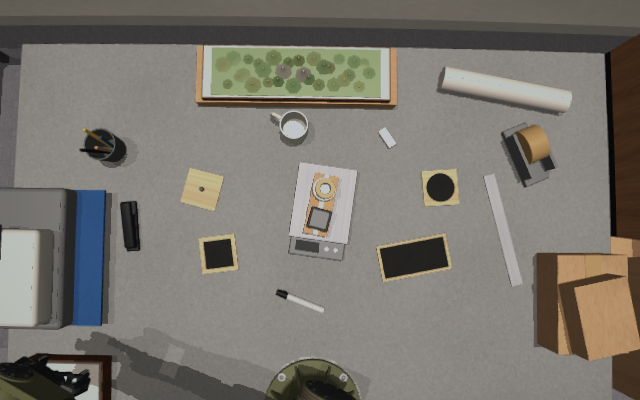

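View pics/side0.png

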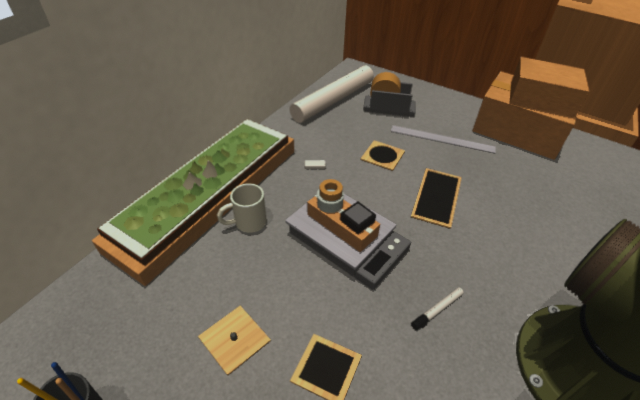

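```bash
cat > lib.py <<'E'
import numpy as np, cv2
from station import robot
from scipy.spatial.transform import Rotation as R
CAL={n:robot.get_calibration(n) for n in("side","top")}
def K(n):
    c=CAL[n];f=200/np.tan(np.radians(c["vertical_fov"]/2));return np.array([[f,0,c["cx"]],[0,f,c["cy"]],[0,0,1]])
def ray(n,uv):
    c=CAL[n];T=c["camera_from_world"];p=cv2.undistortPoints(np.array(uv,float).reshape(1,1,2),K(n),c["D"]).ravel()
    d=T[:3,:3].T@np.array([p[0],-p[1],-1]);return -T[:3,:3].T@T[:3,3],d/np.linalg.norm(d)
def plane(n,uv,z):
    o,d=ray(n,uv);return o+d*(z-o[2])/d[2]
def proj(n,X):
    T=CAL[n]["camera_from_world"];q=T[:3,:3]@np.array(X,float)+T[:3,3];q=q*[1,-1,-1]
    return cv2.projectPoints(q.reshape(1,1,3),np.zeros(3),np.zeros(3),K(n),CAL[n]["D"])[0].ravel()
def tri(uvt,uvs):
    (a,d),(b,e)=ray("top",uvt),ray("side",uvs)
    t=np.linalg.lstsq(np.c_[d,-e],b-a,rcond=None)[0];p,q=a+d*t[0],b+e*t[1]
    return (p+q)/2,np.linalg.norm(p-q)
def blob(mask,seed,box=60):
    """component of mask nearest to seed: contour"""
    m=np.zeros_like(mask);x,y=seed;sl=np.s_[max(0,y-box):y+box,max(0,x-box):x+box];m[sl]=mask[sl]
    cs=cv2.findContours(m,cv2.RETR_EXTERNAL,cv2.CHAIN_APPROX_NONE)[0]
    cs=[c for c in cs if cv2.contourArea(c)>4]
    return max(cs,key=lambda c:cv2.pointPolygonTest(c,(float(x),float(y)),True))
def cen(c):
    m=cv2.moments(c);return np.array([m["m10"],m["m01"]])/m["m00"]
E
python3 - <<'E'
from lib import *
I={n:cv2.imread(f"pics/{n}0.png") for n in("top","side")}
seeds={"oblong":((414,257),(438,197)),"round":((440,188),(383,154)),"square":((218,254),(326,369)),"post":((202,189),(234,337))}
for k,(t,s) in seeds.items():
    C={}
    for n,p in(("top",t),("side",s)):
        g=cv2.cvtColor(I[n],cv2.COLOR_BGR2HSV)[...,2]
        m=(g<(110 if k=="post" else 60)).astype(np.uint8)*255
        C[n]=blob(m,p)
    X,e=tri(cen(C["top"]),cen(C["side"]))
    z=.006
    print(k,X.round(4),"gap",round(e,4),"top@6mm",plane("top",cen(C["top"]),z).round(4),"side@6mm",plane("side",cen(C["side"]),z).round(4),[cv2.contourArea(C[n]) for n in C])
    for n in C:
        w=np.array([plane(n,q[0],z)[:2] for q in C[n]],np.float32)
        print("  rect",n,[np.round(v,4) for v in cv2.minAreaRect(w)])
# plywood plates by hue
a=cv2.resize(I["top"][155:265,280:370],None,fx=5,fy=5,interpolation=2)
b=cv2.resize(I["side"][175:285,285:415],None,fx=2.6,fy=5*.52,interpolation=2)
c=np.zeros((550,790,3),np.uint8);c[:,:450]=a;c[:b.shape[0],452:452+b.shape[1]]=b
p=cv2.resize(I["top"][165:213,178:226],None,fx=5,fy=5,interpolation=2);c[300:540,460:700]=p
cv2.imwrite("pics/crop0.png",c)
E
```

```text
oblong [ 3.857e-01 -2.612e-01  3.000e-04] gap 0.0015 top@6mm [ 0.3867 -0.2599  0.006 ] side@6mm [ 0.384  -0.2552  0.006 ] [1786.0, 1372.5]
  rect top [array([ 0.3867, -0.2603]), array([0.0768, 0.1672]), np.float64(11.004)]
  rect side [array([ 0.3856, -0.2614]), array([0.0768, 0.1651]), np.float64(11.0765)]
round [ 0.5702 -0.3308  0.0052] gap 0.0021 top@6mm [ 0.5711 -0.3303  0.006 ] side@6mm [ 0.5689 -0.3303  0.006 ] [544.5, 291.0]
  rect top [array([ 0.5713, -0.3304]), array([0.0688, 0.0696]), np.float64(0.6177)]
  rect side [array([ 0.5685, -0.3293]), array([0.0696, 0.0651]), np.float64(34.3367)]
square [0.3907 0.2482 0.0046] gap 0.0019 top@6mm [0.3916 0.2483 0.006 ] side@6mm [0.3896 0.2483 0.006 ] [653.5, 1556.0]
  rect top [array([0.3917, 0.2483]), array([0.0685, 0.0689]), np.float64(7.8505)]
  rect side [array([0.3902, 0.2467]), array([0.0696, 0.0698]), np.float64(7.7308)]
post [0.5588 0.2942 0.01  ] gap 0.0017 top@6mm [0.5598 0.2956 0.006 ] side@6mm [0.5598 0.2927 0.006 ] [8.5, 34.5]
  rect top [array([0.56  , 0.2954]), array([0.008 , 0.0078]), np.float64(1.4664)]
  rect side [array([0.5602, 0.2929]), array([0.0108, 0.0144]), np.float64(40.6776)]
```

View pics/crop0.png

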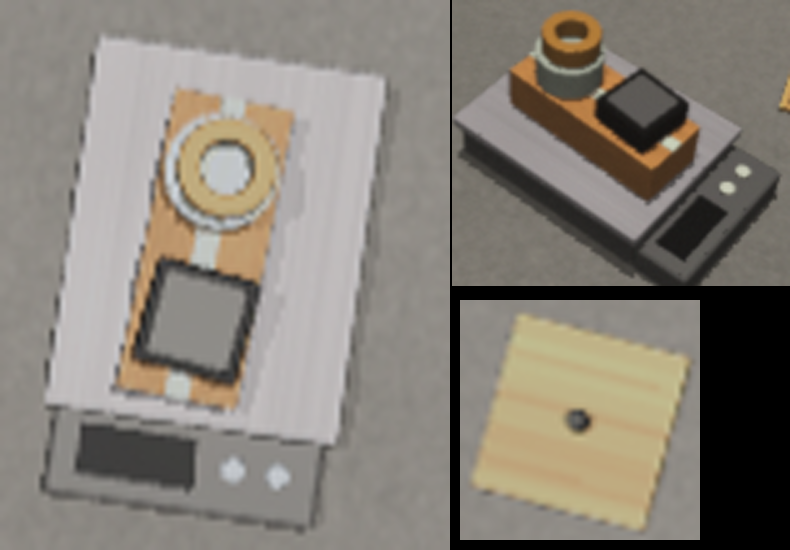

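The crop shows the pile: the roll centred near the far (+x) end of the carton, the pad on the near end, and the post at crop (578,420), the middle of its plate. Next I measure the pile in both views.

Run:
```python
from lib import *
I={n:cv2.imread(f"pics/{n}0.png") for n in("top","side")}
H={n:cv2.cvtColor(I[n],cv2.COLOR_BGR2HSV).astype(int) for n in I}
draw={n:I[n].copy() for n in I}
def show(n,c,col): cv2.polylines(draw[n],[c],True,col,1)
def m8(a): return a.astype(np.uint8)*255
# sample colours
for n,pts in(("top",[(314,188),(324,176),(322,200),(334,188),(310,205),(325,188),(314,192),(320,219),(309,225)]),("side",[(331,185),(322,188),(321,205),(357,215),(345,225),(320,217),(355,232)])):
    print(n,[(p,tuple(H[n][p[1],p[0]])) for p in pts])
# post plate outline
C={}
for n,s in(("top",(195,195)),("side",(225,337))):
    h=H[n];m=m8((h[...,0]>8)&(h[...,0]<35)&(h[...,1]>70)&(h[...,2]>60))
    c=blob(m,s,box=45);C[n]=c;show(n,c,(255,0,255))
    w=np.array([plane(n,q[0],.006)[:2] for q in c],np.float32);print("postplate",n,[np.round(v,4) for v in cv2.minAreaRect(w)])
# pad: dark body outline in top
c=blob(m8(H["top"][...,2]<95),(309,219),box=22);show("top",c,(0,255,0))
for z in(.107,):
    w=np.array([plane("top",q[0],z)[:2] for q in c],np.float32);print("pad top",[np.round(v,4) for v in cv2.minAreaRect(w)])
    print(" pad cen",plane("top",cen(c),z))
# pad panel (inside) both views
def hole(n,m,s,box):
    x,y=s;c=np.zeros_like(m);c[y-box:y+box,x-box:x+box]=m[y-box:y+box,x-box:x+box]
    return blob(c,s,box)
pt=hole("top",m8((H["top"][...,2]>=95)),(320,219),11);show("top",pt,(255,255,0))
ps=hole("side",m8((H["side"][...,2]>=45)),(357,215),12);show("side",ps,(255,255,0))
print("panel",tri(cen(pt),cen(ps)),cv2.contourArea(pt),cv2.contourArea(ps))
# carton and pan in top
h=H["top"];o=m8((h[...,0]<20)&(h[...,1]>90)&(h[...,2]>60))
o[:160]=0;o[240:]=0;o[:,:295]=0;o[:,350:]=0
c=cv2.convexHull(cv2.findNonZero(o));show("top",c,(0,0,255))
w=np.array([plane("top",q[0],.085)[:2] for q in c],np.float32);print("carton",[np.round(v,4) for v in cv2.minAreaRect(w)])
a=cv2.resize(draw["top"][155:265,280:370],None,fx=5,fy=5,interpolation=0)
b=cv2.resize(draw["side"][175:255,300:390],None,fx=3.7,fy=3.7,interpolation=0)
c=np.zeros((550,790,3),np.uint8);c[:,:450]=a;c[:b.shape[0],452:452+b.shape[1]]=b
p=cv2.resize(draw["top"][165:213,178:226],None,fx=5,fy=5,interpolation=0);c[305:545,460:700]=p
cv2.imwrite("pics/crop1.png",c)
```

```text
top [((314, 188), (np.int64(105), np.int64(10), np.int64(201))), ((324, 176), (np.int64(25), np.int64(16), np.int64(180))), ((322, 200), (np.int64(100), np.int64(5), np.int64(163))), ((334, 188), (np.int64(20), np.int64(88), np.int64(191))), ((310, 205), (np.int64(15), np.int64(110), np.int64(186))), ((325, 188), (np.int64(90), np.int64(5), np.int64(197))), ((314, 192), (np.int64(100), np.int64(8), np.int64(199))), ((320, 219), (np.int64(20), np.int64(11), np.int64(142))), ((309, 225), (np.int64(20), np.int64(9), np.int64(81)))]
side [((331, 185), (np.int64(15), np.int64(156), np.int64(77))), ((322, 188), (np.int64(17), np.int64(171), np.int64(177))), ((321, 205), (np.int64(34), np.int64(25), np.int64(72))), ((357, 215), (np.int64(17), np.int64(19), np.int64(93))), ((345, 225), (np.int64(15), np.int64(157), np.int64(171))), ((320, 217), (np.int64(14), np.int64(143), np.int64(75))), ((355, 232), (np.int64(14), np.int64(156), np.int64(108)))]
postplate top [array([0.5513, 0.2964]), array([0.0934, 0.0753]), np.float64(76.3792)]
postplate side [array([0.5575, 0.294 ]), array([0.0953, 0.0966]), np.float64(75.9866)]
pad top [array([ 0.4826, -0.0099]), array([0.0524, 0.0515]), np.float64(75.3631)]
 pad cen [ 0.48264381 -0.00978974  0.107     ]
panel (array([ 0.48340099, -0.00992159,  0.11253225]), np.float64(0.0005469338381745452)) 256.5 375.5
carton [array([ 0.5187, -0.0141]), array([0.0584, 0.1471]), np.float64(79.3635)]
```

View pics/crop1.png

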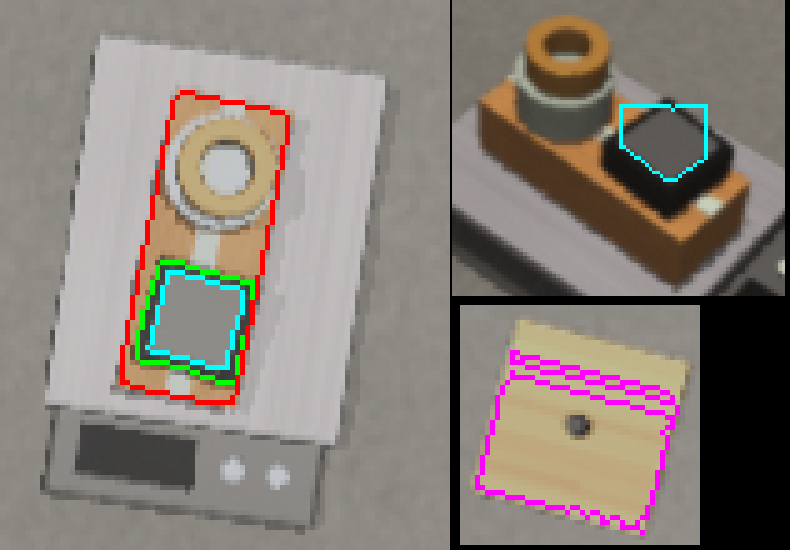

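The overlay is right for the carton, with its short side at 79.4°, and for the pad outline in the top view. The side-view pad panel was clipped by my box and the post-plate mask caught only part of the plate, so I'll redo those and the roll after a first move towards the pile.

Call:
{"op": "arm_command", "data": {
  "series": [
    [[0, -0.0335, -0.0244, 0, 0, 0, -0.6], [0, -0.0335, -0.0244, 0, 0, 0, -0.6], [0, -0.0335, -0.0244, 0, 0, 0, -0.6], [0, -0.0335, -0.0244, 0, 0, 0, -0.6], [0, -0.0335, -0.0244, 0, 0, 0, -0.6], [0, -0.0335, -0.0244, 0, 0, 0, -0.6], [0, -0.0335, -0.0244, 0, 0, 0, -0.6], [0, -0.0335, -0.0244, 0, 0, 0, -0.6], [0, -0.0335, -0.0244, 0, 0, 0, -0.6], [0, -0.0335, -0.0244, 0, 0, 0, -0.6]]
  ],
  "grip_force": 25
}}

```text
time_s: 1.35
position: [0.4249, 0.2074, 0.2311]
orientation: [0.094, 0.996, -0.0, -0.0]
wrist_force: [0.9, -0.3, 0.3]
finger_gap: 1.0
```

```bash
cat >> lib.py <<'E'
def go(target,yaw=None):
    """tool-axis shift to target (first), then turn about tool z (world yaw of tool y)"""
    s=robot.sense();r=R.from_quat(s["orientation"]);M=r.as_matrix()
    y=np.degrees(np.arctan2(M[1,1],M[0,1]));d=M.T@(np.array(target)-s["position"])
    print("t %.2f"%s["time_s"],"pos",s["position"].round(4),"yawY %.2f"%y,"tilt",(np.degrees(M[:2,2])).round(2),"gap %.3f"%s["finger_gap"],"F",s["wrist_force"].round(1))
    print(" shift",d.round(4),"" if yaw is None else "rz %.2f"%-((yaw-y+90)%180-90), "j",s["joint_pos"].round(2))
E
python3 - <<'E'
from lib import *
I={n:robot.camera(n) for n in("top","side")}
for n in I: cv2.imwrite(f"pics/{n}1.png",I[n])
H={n:cv2.cvtColor(I[n],cv2.COLOR_BGR2HSV).astype(int) for n in I}
m8=lambda a:a.astype(np.uint8)*255
draw={n:I[n].copy() for n in I}
# roll hole & ring top
h=H["top"]
ring=m8((h[...,1]>60)&(h[...,0]>=17)&(h[...,2]>150)); ring[:174]=0;ring[203:]=0;ring[:,:312]=0;ring[:,340:]=0
c=max(cv2.findContours(ring,cv2.RETR_EXTERNAL,cv2.CHAIN_APPROX_NONE)[0],key=cv2.contourArea)
et=cv2.fitEllipse(cv2.convexHull(c));cv2.polylines(draw["top"],[c],True,(255,0,0),1);print("ring top",et)
ho=blob(m8(h[...,1]<45),(325,188),box=8);print("hole top",cen(ho),cv2.contourArea(ho));
# tin in top: low-saturation ring brighter
h=H["side"]
rs=m8((h[...,1]>130)&(h[...,2]>145));rs[:175]=0;rs[203:]=0;rs[:,:316]=0;rs[:,347:]=0
c=max(cv2.findContours(rs,cv2.RETR_EXTERNAL,cv2.CHAIN_APPROX_NONE)[0],key=cv2.contourArea)
es=cv2.fitEllipse(cv2.convexHull(c));cv2.polylines(draw["side"],[c],True,(255,0,0),1);print("ring side",es)
print("roll tri",tri(et[0],es[0]),"top@.132",plane("top",et[0],.132),"side@.132",plane("side",es[0],.132))
print("hole@.1225",plane("top",cen(ho),.1225))
ps=blob(m8((h[...,2]>=62)&(h[...,1]<60)),(357,215),box=22);cv2.polylines(draw["side"],[ps],True,(255,255,0),1)
pt=np.array([319.5,219])
c=blob(m8(H["top"][...,2]<95),(309,219),box=22);pt=cen(c)
print("pad",tri(pt,cen(ps)),"side@.107",plane("side",cen(ps),.107),cv2.contourArea(ps))
C={}
for n,s in(("top",(195,195)),("side",(225,337))):
    g=H[n];m=m8((g[...,1]>60)&(g[...,2]>60)&(g[...,0]<40));m=cv2.morphologyEx(m,cv2.MORPH_CLOSE,np.ones((5,5)))
    c=blob(m,s,box=45);cv2.polylines(draw[n],[c],True,(255,0,255),1);C[n]=cv2.minAreaRect(c)[0] if n=="top" else cen(c)
    w=np.array([plane(n,q[0],.006)[:2] for q in c],np.float32);print("postplate",n,[np.round(v,4) for v in cv2.minAreaRect(w)])
print("postplate tri",tri(C["top"],C["side"]))
a=cv2.resize(draw["top"][155:265,280:370],None,fx=5,fy=5,interpolation=0)
b=cv2.resize(draw["side"][175:255,300:390],None,fx=3.7,fy=3.7,interpolation=0)
c=np.zeros((550,790,3),np.uint8);c[:,:450]=a;c[:b.shape[0],452:452+b.shape[1]]=b
p=cv2.resize(draw["top"][165:213,178:226],None,fx=5,fy=5,interpolation=0);c[305:545,460:700]=p
cv2.imwrite("pics/crop2.png",c)
go([.556,-.021,.2],79.4)
E
```

```text
ring top ((326.380615234375, 186.51449584960938), (18.359790802001953, 24.910783767700195), 41.68328857421875)
hole top [324.71666667 188.22619048] 70.0Traceback (most recent call last):
  File "<stdin>", line 16, in <module>
ValueError: max() iterable argument is empty
```

Run:
```python
from lib import *
I={n:cv2.imread(f"pics/{n}0.png") for n in("top","side")}
H={n:cv2.cvtColor(I[n],cv2.COLOR_BGR2HSV).astype(int) for n in I}
m8=lambda a:a.astype(np.uint8)*255
draw={n:I[n].copy() for n in I}
big=lambda m:max(cv2.findContours(m,cv2.RETR_EXTERNAL,cv2.CHAIN_APPROX_NONE)[0],key=cv2.contourArea)
h=H["top"]
print("row188 H",h[188,308:345,0],"S",h[188,308:345,1],"V",h[188,308:345,2])
ho=blob(m8(h[...,1]<45),(325,188),box=8);print("hole top",cen(ho),cv2.contourArea(ho),plane("top",cen(ho),.1225))
h=H["side"]
print("side col331 S",h[172:215,331,1],"V",h[172:215,331,2])
rs=m8((h[...,1]>110)&(h[...,0]<25));rs[:175]=0;rs[199:]=0;rs[:,:314]=0;rs[:,349:]=0
c=big(rs);x,y,w,hh=cv2.boundingRect(c);cv2.polylines(draw["side"],[c],True,(255,0,0),1)
print("roll side bbox",x,y,w,hh)
for X in((.552,-.020),(.555,-.020),(.555,-.024),(.558,-.024)):
    P=np.array([proj("side",[X[0]+.024*np.cos(a),X[1]+.024*np.sin(a),z]) for a in np.linspace(0,6.28,60) for z in(.113,.132)]);print(X,P.min(0),P.max(0), proj("top",[*X,.1225]))
ps=blob(m8((h[...,2]>=62)&(h[...,1]<60)),(357,215),box=22);cv2.polylines(draw["side"],[ps],True,(255,255,0),1)
pt=cen(blob(m8(H["top"][...,2]<95),(309,219),box=22))
print("pad",tri(pt,cen(ps)),"side@.107",plane("side",cen(ps),.107),cv2.contourArea(ps))
for n,s in(("top",(195,195)),("side",(225,337))):
    g=H[n];m=m8((g[...,1]>60)&(g[...,2]>60)&(g[...,0]<40));m=cv2.morphologyEx(m,cv2.MORPH_CLOSE,np.ones((5,5)))
    c=blob(m,s,box=45);cv2.polylines(draw[n],[c],True,(255,0,255),1)
    w=np.array([plane(n,q[0],.006)[:2] for q in c],np.float32);print("postplate",n,[np.round(v,4) for v in cv2.minAreaRect(w)])
b=cv2.resize(draw["side"][170:255,300:390],None,fx=6,fy=6,interpolation=0)
c=np.zeros((550,790,3),np.uint8);c[:510,:540]=b
p=cv2.resize(draw["top"][165:213,178:226],None,fx=5,fy=5,interpolation=0);c[305:545,545:785]=p
cv2.imwrite("pics/crop2.png",c)
go([.556,-.021,.2],79.4)
```

```text
row188 H [  0   0   0   0  17 100 105  18  21  21  21  19  37  37 105 105  90  90
 105 103 100  70  20  19  21  21  20  19  15 173 170   0   0   0   0   0
   0] S [  5   5   5   7 107   8  10  92  86  89  88 102  12  12  10  10   5   5
   8   9   8   5  47  95  87  89  88  48  82   6   4   6   5   5   5   5
   5] V [190 190 190 113 145 199 201 141 192 191 191 182 194 195 202 201 197 197
 200 201 199 158  98 191 191 191 191 181 172 174 173 176 186 189 190 187
 189]
hole top [324.71666667 188.22619048] 70.0 [ 0.55552319 -0.02305227  0.1225    ]
side col331 S [ 26  27  28  26  25  27  43 141 170 173 166 157 157 156 154 154 111  33
  27 102 160 169 164 161 156 156 156 154 134  37  24  24  25  24  27  24
  24  28  24  28  65 141 160] V [126 125 126 126 123 122 130 165 175 174 138  94  78  77  76  76  78 100
 158 173 177 178 169 111  80  77  75  76  78 103 160 139  92  74  75  74
  74  74  75  74  83 110 171]
roll side bbox 320 179 23 20
(0.552, -0.02) [318.54803507 179.94792898] [342.51610442 203.08807844] [323.42546563 189.68200319]
(0.555, -0.02) [317.31996203 179.39918952] [341.23191583 202.49331006] [323.43757125 188.42970764]
(0.555, -0.024) [318.37328978 178.31687607] [342.23343967 201.31500572] [325.11108138 188.44913642]
(0.558, -0.024) [317.15069849 177.77271757] [340.95580147 200.72528058] [325.12289843 187.19734   ]
pad (array([ 0.48099895, -0.00985747,  0.13181617]), np.float64(0.0026602353823525294)) side@.107 [ 0.48927799 -0.03276548  0.107     ] 846.5
postplate top [array([0.5588, 0.2946]), array([0.0944, 0.0938]), np.float64(76.3856)]
postplate side [array([0.5573, 0.2941]), array([0.0958, 0.0972]), np.float64(76.1188)]
t 1.45 pos [0.4258 0.2063 0.2309] yawY 79.06 tilt [-0.02 -0.04] gap 1.001 F [0.6 0.2 0.3]
 shift [-0.1709 -0.1984  0.031 ] rz -0.34 j [ 0.37  0.13  1.73 -0.    1.28 -1.01]
```

View pics/crop2.png

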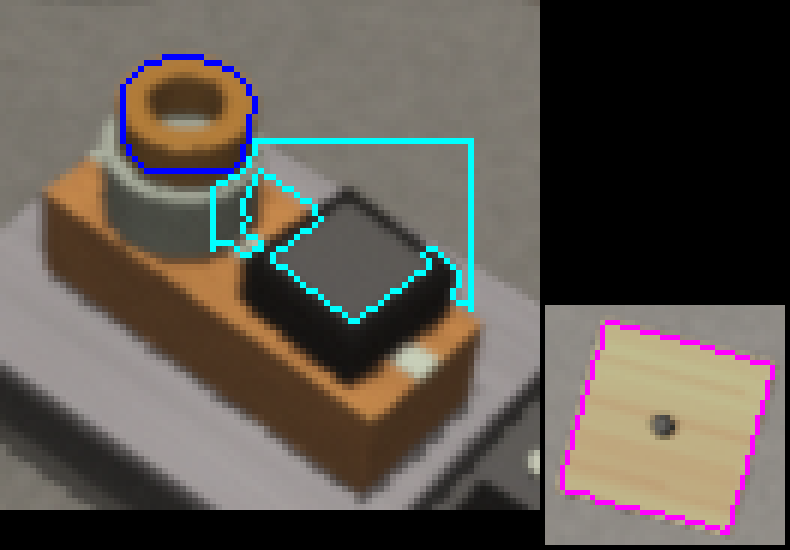

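The roll outline (side view, x 320–342) agrees with the text heights and gives the roll centre at about (0.555, -0.0225). The pad mask leaked at its far corner again. By eye its panel centre is at side pixel (358.5, 213), and I'll measure it again once the roll is gone.

Call:
{"op": "arm_command", "data": {
  "series": [
    [[0, -0.02, -0.025, 0.004, 0, 0, -0.3], [0, -0.0215, -0.025, 0.004, 0, 0, 0], [0, -0.0215, -0.025, 0.004, 0, 0, 0], [0, -0.0215, -0.025, 0.004, 0, 0, 0], [0, -0.0215, -0.025, 0.004, 0, 0, 0], [0, -0.0215, -0.025, 0.004, 0, 0, 0], [0, -0.0215, -0.025, 0.004, 0, 0, 0], [0, -0.0215, -0.025, 0.004, 0, 0, 0], [0, 0, 0, 0, 0, 0, 0], [0, 0, 0, 0, 0, 0, 0]]
  ],
  "grip_force": 25
}}

```text
time_s: 2.7
position: [0.555, -0.0184, 0.1991]
orientation: [0.091, 0.996, 0.0, -0.0]
wrist_force: [-0.1, -0.0, -0.5]
finger_gap: 1.003
```

Run:
```python
from lib import *
print(tri([325,188],[331,186.7]),plane("side",[358.5,213],.107),tri([319.6,219.2],[358.5,213]))
go([.5548,-.0225,.114],79.4)
```

```text
(array([ 0.55454949, -0.02387696,  0.1313527 ]), np.float64(0.0018775496931865401)) [ 0.48124747 -0.0125054   0.107     ] (array([ 0.48140235, -0.01199974,  0.10743446]), np.float64(0.0006811114056094837))
t 2.70 pos [ 0.555  -0.0184  0.1991] yawY 79.54 tilt [-0.04  0.01] gap 1.003 F [-0.1 -0.  -0.5]
 shift [-0.0006 -0.004   0.0851] rz 0.14 j [-0.1   0.34  1.55  0.    1.26 -1.49]
```

Call:
{"op": "arm_command", "data": {
  "series": [
    [[0, -0.0005, -0.0045, 0.02, 0, 0, 0], [0, 0, 0, 0.025, 0, 0, 0], [0, 0, 0, 0.02, 0, 0, 0], [0, 0, 0, 0.015, 0, 0, 0], [0, 0, 0, 0.005, 0, 0, 0], [0, 0, 0, 0, 0, 0, 0], [255, 0, 0, 0, 0, 0, 0], [255, 0, 0, 0, 0, 0, 0], [255, 0, 0, 0, 0, 0, 0], [255, 0, 0, 0, 0, 0, 0]]
  ],
  "grip_force": 25
}}

```text
time_s: 3.95
position: [0.5553, -0.0237, 0.1149]
orientation: [0.091, 0.996, -0.0, 0.0]
wrist_force: [-0.9, 0.5, 5.3]
finger_gap: 0.544
```

```bash
python3 -c "
from lib import *
go([.5548,-.0225,.2],79.4)"
```

```text
t 3.95 pos [ 0.5553 -0.0237  0.1149] yawY 79.52 tilt [ 0.06 -0.01] gap 0.544 F [-0.9  0.5  5.3]
 shift [ 0.0006  0.0011 -0.0851] rz 0.12 j [-0.11  0.43  1.63 -0.    1.08 -1.5 ]
```

Call:
{"op": "arm_command", "data": {
  "series": [
    [[255, 0, 0, -0.01, 0, 0, 0], [255, 0, 0, -0.025, 0, 0, 0], [255, 0, 0, -0.025, 0, 0, 0], [255, 0, 0, -0.025, 0, 0, 0], [255, 0.0057, 0.0312, 0, 0, 0, 0], [255, 0.0057, 0.0312, 0, 0, 0, 0], [255, 0.0057, 0.0312, 0, 0, 0, 0], [255, 0.0057, 0.0312, 0, 0, 0, 0], [255, 0.0057, 0.0312, 0, 0, 0, 0], [255, 0.0057, 0.0312, 0, 0, 0, 0]]
  ]
}}

```text
time_s: 5.2
position: [0.5553, 0.1676, 0.1997]
orientation: [0.091, 0.996, -0.0, 0.0]
wrist_force: [-0.2, -0.4, -0.5]
finger_gap: 0.538
```

Call:
{"op": "arm_command", "data": {
  "series": [
    [[255, 0.0057, 0.0312, 0, 0, 0, 0], [255, 0.0057, 0.0312, 0, 0, 0, 0], [255, 0.0057, 0.0312, 0, 0, 0, 0], [255, 0.0057, 0.0312, 0, 0, 0, 0], [255, 0, 0, 0.025, 0, 0, 0], [255, 0, 0, 0.025, 0, 0, 0], [255, 0, 0, 0.025, 0, 0, 0], [255, 0, 0, 0.02, 0, 0, 0], [255, 0, 0, 0, 0, 0, 0], [255, 0, 0, 0, 0, 0, 0]]
  ]
}}

```text
time_s: 6.45
position: [0.5561, 0.2937, 0.1054]
orientation: [0.091, 0.996, 0.0, 0.001]
wrist_force: [0.1, -0.5, -1.2]
finger_gap: 0.54
```

Run:
```python
from lib import *
I={n:robot.camera(n) for n in("top","side")}
for n in I: cv2.imwrite(f"pics/{n}2.png",I[n])
c=np.zeros((420,790,3),np.uint8)
c[:,:400]=cv2.resize(I["side"][270:375,180:280],(400,420))
c[:,402:790]=cv2.resize(I["top"][165:270,280:377],(388,420))
cv2.imwrite("pics/v2.png",c)
go([.5585,.2944,.02])
for z in (.06,.11): print(proj("side",[.5585,.2944,z]),proj("top",[.5585,.2944,z]))
```

```text
t 6.55 pos [0.5562 0.2937 0.1055] yawY 79.52 tilt [0.09 0.04] gap 0.538 F [ 0.  -0.6  0.2]
 shift [-0.002   0.001   0.0855]  j [ 0.43  0.59  1.4   0.    1.14 -0.96]
[228.66341102 323.48151651] [197.40716248 187.47149284]
[223.99942413 308.77454191] [192.9357185  185.87317607]
```

View pics/v2.png

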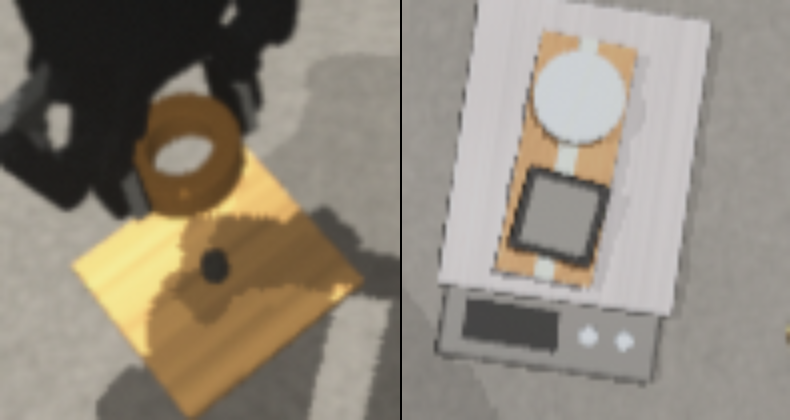

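The picture shows the roll held level in the jaws above the post plate. The tin and pad on the carton are undisturbed.

Call:
{"op": "arm_command", "data": {
  "series": [
    [[255, -0.0025, 0.001, 0.02, 0, 0, 0], [255, 0, 0, 0.02, 0, 0, 0], [255, 0, 0, 0.02, 0, 0, 0], [255, 0, 0, 0.015, 0, 0, 0], [255, 0, 0, 0.01, 0, 0, 0], [255, 0, 0, 0.006, 0, 0, 0], [255, 0, 0, 0.004, 0, 0, 0], [255, 0, 0, 0.0015, 0, 0, 0], [255, 0, 0, 0, 0, 0, 0], [255, 0, 0, 0, 0, 0, 0]]
  ]
}}

```text
time_s: 7.8
position: [0.5585, 0.2941, 0.0081]
orientation: [0.091, 0.996, 0.0, 0.0]
wrist_force: [-0.7, -0.2, -0.1]
finger_gap: 0.541
```

Run:
```python
from lib import *
go([.559,.2944,.009])
c=cv2.resize(robot.camera("side")[290:380,190:290],(500,450))
cv2.imwrite("pics/v3.png",c)
```

```text
t 7.80 pos [0.5585 0.2941 0.0081] yawY 79.52 tilt [0.03 0.01] gap 0.541 F [-0.7 -0.2 -0.1]
 shift [-0.0004  0.0004 -0.0009]  j [ 0.43  0.73  1.44 -0.    0.97 -0.96]
```

View pics/v3.png

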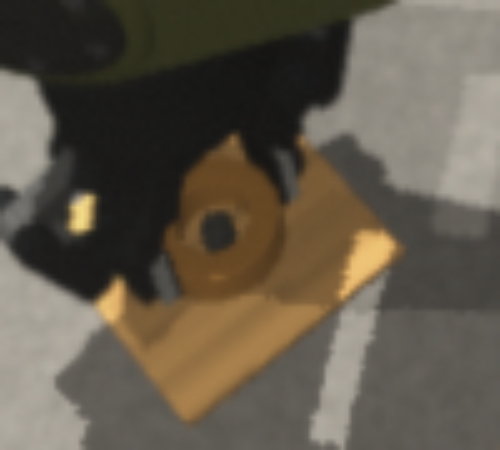

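The roll is down over the post, with the post visible in the middle of the hole. I'll release it.

Call:
{"op": "arm_command", "data": {
  "series": [
    [[0, 0, 0, 0, 0, 0, 0], [0, 0, 0, 0, 0, 0, 0], [0, 0, 0, 0, 0, 0, 0], [0, 0, 0, 0, 0, 0, 0], [0, 0, 0, -0.01, 0, 0, 0], [0, 0, 0, -0.03, 0, 0, 0], [0, 0, 0, -0.04, 0, 0, 0], [0, 0, 0, -0.04, 0, 0, 0], [0, 0, 0, -0.04, 0, 0, 0], [0, 0.03, 0, -0.03, 0, 0, 0]]
  ]
}}

```text
time_s: 9.1
position: [0.5295, 0.2991, 0.2002]
orientation: [0.092, 0.996, 0.001, 0.001]
wrist_force: [-0.7, 0.3, -0.3]
finger_gap: 0.998
```

```bash
cat > meas.py <<'E'
from lib import *
m8=lambda a:a.astype(np.uint8)*255
def fitrect(n,c,z):
    w=np.array([plane(n,q[0],z)[:2] for q in c],np.float32);return [np.round(v,4) for v in cv2.minAreaRect(w)]
E
python3 - <<'E'
from meas import *
I={n:robot.camera(n) for n in("top","side")}
for n in I: cv2.imwrite(f"pics/{n}4.png",I[n])
H={n:cv2.cvtColor(I[n],cv2.COLOR_BGR2HSV).astype(int) for n in I}
d={n:I[n].copy() for n in I}
# tin top: bright bluish-white lowsat disc
h=H["top"]
m=m8((h[...,2]>150)&(h[...,1]<40)&(h[...,0]>25)&(h[...,0]<130));m=cv2.morphologyEx(m,cv2.MORPH_OPEN,np.ones((5,5)))
c=blob(m,(323,190),16);e=cv2.fitEllipse(c);print("tin top ell",np.round(e[0],2),np.round(e[1],1),"@.113",plane("top",e[0],.113));cv2.polylines(d["top"],[c],True,(0,0,255),1)
h=H["side"]
m=m8((h[...,2]>120)&(h[...,1]<60));m[:,:312]=0
c=blob(m,(329,197),20);es=cv2.fitEllipse(cv2.convexHull(c));print("tin side ell",np.round(es[0],2),np.round(es[1],1),"@.113",plane("side",es[0],.113),"tri",tri(e[0],es[0]));cv2.polylines(d["side"],[c],True,(0,0,255),1)
# roll placed: ring & post in both
for n,s in(("top",(202,189)),("side",(234,337))):
    print(n,"post plate centre px",proj(n,[.5583,.2944,.006]),"roll top",proj(n,[.5583,.2944,.025]))
c=np.zeros((500,790,3),np.uint8)
c[:,:380]=cv2.resize(d["side"][160:260,300:376],(380,500),interpolation=0)
c[:250,382:632]=cv2.resize(d["top"][165:215,300:350],(250,250),interpolation=0)
c[250:,382:632]=cv2.resize(d["top"][165:215,178:228],(250,250),interpolation=2)
c[250:400,634:784]=cv2.resize(d["side"][312:362,209:259],(150,150),interpolation=2)
cv2.imwrite("pics/v4.png",c)
go([.554,-.022,.2],79.4)
E
```

```text
tin top ell [323.72 188.81] [21.4 21.5] @.113 [ 0.55480215 -0.0209465   0.113     ]
tin side ell [336.03 197.73] [13.  35.9] @.113 [ 0.53762164 -0.01910151  0.113     ] tri (array([ 0.54873154, -0.02427246,  0.10411159]), np.float64(0.014798314598298569))
top post plate centre px [201.86530387 189.14174987] roll top [200.33689962 188.59669747]
side post plate centre px [233.25041945 337.67534742] roll top [231.72559935 332.89090517]
t 9.20 pos [0.5283 0.3005 0.2025] yawY 79.59 tilt [0.31 0.17] gap 1.001 F [1.1 0.8 0.1]
 shift [-0.0836 -0.3126  0.0017] rz 0.19 j [ 0.46  0.45  1.39  0.    1.3  -0.93]
```

View pics/v4.png

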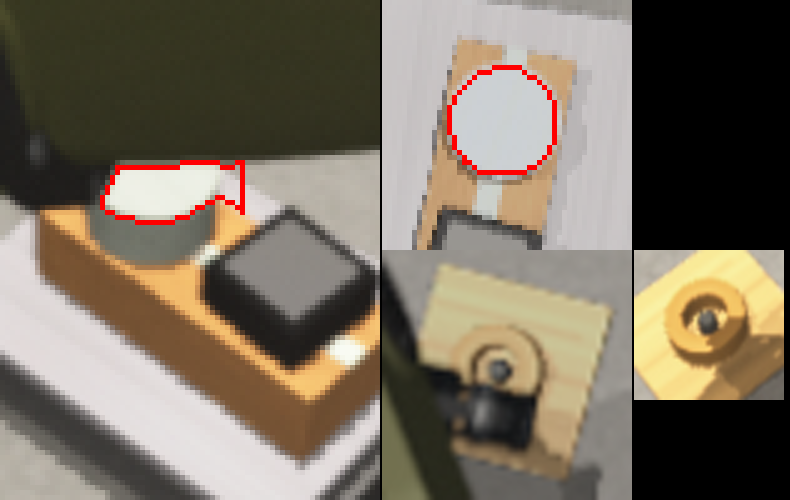

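The roll lies flat round the post. In the top view the tin outline is clean, centred at (323.7, 188.8), which is (0.5548, -0.0209). The side view of the tin is hidden behind the arm. The tin is next.

Call:
{"op": "arm_command", "data": {
  "series": [
    [[0, -0.0084, -0.0313, 0, 0, 0, 0.2], [0, -0.0084, -0.0313, 0, 0, 0, 0], [0, -0.0084, -0.0313, 0, 0, 0, 0], [0, -0.0084, -0.0313, 0, 0, 0, 0], [0, -0.0084, -0.0313, 0, 0, 0, 0], [0, -0.0084, -0.0313, 0, 0, 0, 0], [0, -0.0084, -0.0313, 0, 0, 0, 0], [0, -0.0084, -0.0313, 0, 0, 0, 0], [0, -0.0084, -0.0313, 0, 0, 0, 0], [0, 0, 0, 0, 0, 0, 0]]
  ]
}}

```text
time_s: 10.45
position: [0.5512, 0.0068, 0.1976]
orientation: [0.094, 0.996, -0.0, -0.0]
wrist_force: [0.3, 0.5, -0.2]
finger_gap: 1.001
```

```bash
python3 -c "
from lib import *
go([.554,-.0215,.086],79.4)"
```

```text
t 10.45 pos [0.5512 0.0068 0.1976] yawY 79.18 tilt [-0.02 -0.01] gap 1.001 F [ 0.3  0.5 -0.2]
 shift [-0.0081 -0.0272  0.1116] rz -0.22 j [-0.05  0.33  1.56 -0.    1.25 -1.44]
```

Call:
{"op": "arm_command", "data": {
  "series": [
    [[0, -0.008, -0.027, 0, 0, 0, -0.2], [0, 0, 0, 0.03, 0, 0, 0], [0, 0, 0, 0.03, 0, 0, 0], [0, 0, 0, 0.03, 0, 0, 0], [0, 0, 0, 0.015, 0, 0, 0], [0, 0, 0, 0.0065, 0, 0, 0], [0, 0, 0, 0, 0, 0, 0], [255, 0, 0, 0, 0, 0, 0], [255, 0, 0, 0, 0, 0, 0], [255, 0, 0, 0, 0, 0, 0]]
  ],
  "grip_force": 30
}}

```text
time_s: 11.7
position: [0.5543, -0.0194, 0.0872]
orientation: [0.091, 0.996, -0.0, 0.001]
wrist_force: [-1.1, -0.2, 5.3]
finger_gap: 0.641
```

```bash
python3 -c "
from lib import *
go([.57,-.33,.086])"
```

```text
t 11.70 pos [ 0.5543 -0.0194  0.0872] yawY 79.52 tilt [ 0.08 -0.01] gap 0.641 F [-1.1 -0.2  5.3]
 shift [-0.0719 -0.3025  0.0013]  j [-0.1   0.47  1.65 -0.    1.02 -1.49]
```

Call:
{"op": "arm_command", "data": {
  "series": [
    [[255, 0, 0, -0.01, 0, 0, 0], [255, 0, 0, -0.025, 0, 0, 0], [255, 0, 0, -0.025, 0, 0, 0], [255, 0, 0, -0.025, 0, 0, 0], [255, -0.0072, -0.03, 0, 0, 0, 0], [255, -0.0072, -0.03, 0, 0, 0, 0], [255, -0.0072, -0.03, 0, 0, 0, 0], [255, -0.0072, -0.03, 0, 0, 0, 0], [255, -0.0072, -0.03, 0, 0, 0, 0], [255, -0.0072, -0.03, 0, 0, 0, 0]]
  ]
}}

```text
time_s: 12.95
position: [0.5636, -0.2052, 0.1719]
orientation: [0.091, 0.996, -0.0, 0.0]
wrist_force: [0.3, -0.7, -1.1]
finger_gap: 0.643
```

Call:
{"op": "arm_command", "data": {
  "series": [
    [[255, -0.0072, -0.03, 0, 0, 0, 0], [255, -0.0072, -0.03, 0, 0, 0, 0], [255, -0.0072, -0.03, 0, 0, 0, 0], [255, -0.0072, -0.03, 0, 0, 0, 0], [255, 0, 0, 0.03, 0, 0, 0], [255, 0, 0, 0.03, 0, 0, 0], [255, 0, 0, 0.03, 0, 0, 0], [255, 0, 0, 0.02, 0, 0, 0], [255, 0, 0, 0, 0, 0, 0], [255, 0, 0, 0, 0, 0, 0]]
  ]
}}

```text
time_s: 14.2
position: [0.5708, -0.3278, 0.0627]
orientation: [0.091, 0.996, -0.0, 0.001]
wrist_force: [-0.0, -0.5, -0.9]
finger_gap: 0.644
```

```bash
python3 -c "
from lib import *
go([.5703,-.330,.0095])"
```

```text
t 14.20 pos [ 0.5708 -0.3278  0.0627] yawY 79.53 tilt [ 0.09 -0.06] gap 0.644 F [-0.  -0.5 -0.9]
 shift [ 0.0001 -0.0022  0.0532]  j [-0.58  0.7   1.33 -0.    1.11 -1.96]
```

Call:
{"op": "arm_command", "data": {
  "series": [
    [[255, 0, -0.002, 0.02, 0, 0, 0], [255, 0, 0, 0.02, 0, 0, 0], [255, 0, 0, 0.01, 0, 0, 0], [255, 0, 0, 0.0035, 0, 0, 0], [255, 0, 0, 0, 0, 0, 0], [255, 0, 0, 0, 0, 0, 0], [0, 0, 0, 0, 0, 0, 0], [0, 0, 0, 0, 0, 0, 0], [0, 0, 0, 0, 0, 0, 0], [0, 0, 0, 0, 0, 0, 0]]
  ]
}}

```text
time_s: 15.45
position: [0.5698, -0.3294, 0.0077]
orientation: [0.091, 0.996, 0.0, -0.0]
wrist_force: [-0.0, 0.2, 0.4]
finger_gap: 0.998
```

Call:
{"op": "arm_command", "data": {
  "series": [
    [[0, 0, 0, -0.01, 0, 0, 0], [0, 0, 0, -0.03, 0, 0, 0], [0, 0, 0, -0.04, 0, 0, 0], [0, 0, 0, -0.04, 0, 0, 0], [0, 0, 0, -0.04, 0, 0, 0], [0, 0.02, 0.02, -0.02, 0, 0, 0], [0, 0.03, 0.02, 0, 0, 0, 0], [0, 0.03, 0.02, 0, 0, 0, 0], [0, 0.03, 0.02, 0, 0, 0, 0], [0, 0.03, 0.02, 0, 0, 0, 0]]
  ]
}}

```text
time_s: 16.7
position: [0.4495, -0.2049, 0.1885]
orientation: [0.091, 0.996, -0.0, 0.0]
wrist_force: [0.6, 0.4, -0.2]
finger_gap: 0.997
```

Run:
```python
from meas import *
I={n:robot.camera(n) for n in("top","side")}
for n in I: cv2.imwrite(f"pics/{n}5.png",I[n])
H={n:cv2.cvtColor(I[n],cv2.COLOR_BGR2HSV).astype(int) for n in I}
d={n:I[n].copy() for n in I}
for n,s in(("top",(440,188)),("side",(383,150))):
    h=H[n];m=m8((h[...,2]>(120 if n=="top" else 110))&(h[...,1]<50));c=blob(m,s,30);e=cv2.fitEllipse(c);cv2.polylines(d[n],[c],True,(0,0,255),1)
    i=m8((h[...,2]<60));ci=blob(m8(i>0)|m,s,30);
    print(n,"tin",np.round(e[1],1),plane(n,e[0],.034))
# pad
h=H["top"];c=blob(m8(h[...,2]<95),(309,219),22);print("pad top",fitrect("top",c,.107));cv2.polylines(d["top"],[c],True,(0,255,0),1);pt=cv2.minAreaRect(c)[0]
h=H["side"]
m=m8(h[...,2]<58);m=cv2.morphologyEx(m,cv2.MORPH_CLOSE,np.ones((3,3)));
cs,hi=cv2.findContours(m[195:245,335:385],cv2.RETR_CCOMP,cv2.CHAIN_APPROX_NONE)
ho=[q+np.array([335,195]) for q,k in zip(cs,hi[0]) if k[3]>=0]
if ho:
    q=max(ho,key=cv2.contourArea);cv2.polylines(d["side"],[q],True,(255,255,0),1);print("panel",cv2.contourArea(q),"tri",tri(pt,cen(q)),plane("side",cen(q),.107))
o=(lambda h:m8((h[...,0]<20)&(h[...,1]>90)&(h[...,2]>60)))(H["top"]);o[:160]=0;o[240:]=0;o[:,:295]=0;o[:,350:]=0
c=cv2.convexHull(cv2.findNonZero(o));print("carton",fitrect("top",c,.085));cv2.polylines(d["top"],[c],True,(0,0,255),1)
c=np.zeros((500,790,3),np.uint8)
c[:,:380]=cv2.resize(d["side"][170:270,310:386],(380,500),interpolation=0)
c[:,382:622]=cv2.resize(d["top"][160:260,300:348],(240,500),interpolation=0)
c[:160,625:785]=cv2.resize(d["top"][168:208,420:460],(160,160),interpolation=0)
c[165:325,625:785]=cv2.resize(d["side"][130:170,363:403],(160,160),interpolation=0)
c[330:490,625:785]=cv2.resize(d["top"][169:209,182:222],(160,160),interpolation=0)
cv2.imwrite("pics/v5.png",c)
go([.4820,-.0108,.2],75.4)
```

```text
top tin [61.9 71.7] [ 0.57401759 -0.32762581  0.034     ]
side tin [63.  71.5] [ 0.56685375 -0.30366142  0.034     ]
pad top [array([ 0.4826, -0.01  ]), array([0.0522, 0.0515]), np.float64(75.3631)]
carton [array([ 0.5187, -0.0141]), array([0.0584, 0.1471]), np.float64(79.3635)]
t 16.80 pos [ 0.4488 -0.204   0.1887] yawY 79.57 tilt [ 0.03 -0.01] gap 1.000 F [-0.1  0.5 -0.3]
 shift [ 0.0023  0.196  -0.0113] rz 4.17 j [-0.5   0.21  1.73  0.    1.19 -1.89]
```

View pics/v5.png

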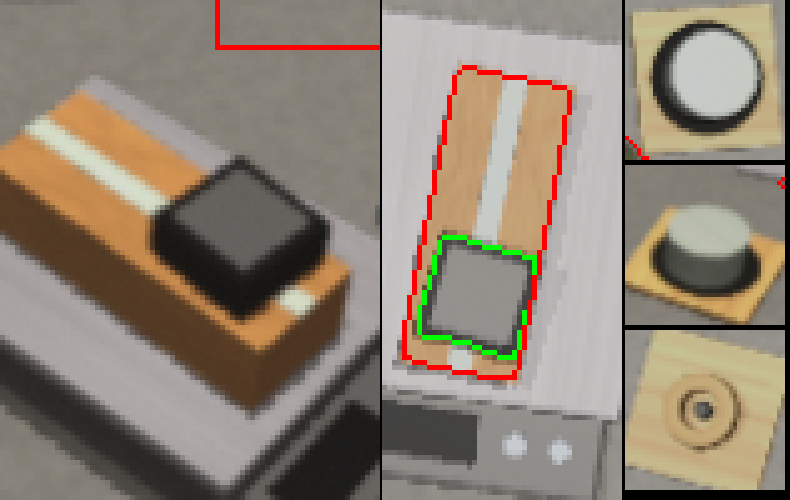

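The tin sits on its inlay and the roll lies round its post. The pad outline (green) is clean, with its sides at 75.4°. The pad is next.

Call:
{"op": "arm_command", "data": {
  "series": [
    [[0, 0, 0.02, 0, 0, 0, 0], [0, 0, 0.028, 0, 0, 0, 0], [0, 0, 0.028, 0, 0, 0, 0], [0, 0, 0.028, 0, 0, 0, 0], [0, 0, 0.028, 0, 0, 0, 0], [0, 0.001, 0.028, 0, 0, 0, 0], [0, 0.001, 0.026, 0, 0, 0, 0], [0, 0, 0.01, 0, 0, 0, 0], [0, 0, 0, 0, 0, 0, 4.2], [0, 0, 0, 0, 0, 0, 0]]
  ]
}}

```text
time_s: 18.05
position: [0.4842, -0.013, 0.188]
orientation: [0.128, 0.992, -0.0, 0.0]
wrist_force: [-0.1, 0.5, -0.1]
finger_gap: 0.997
```

```bash
python3 -c "
from lib import *
go([.4820,-.011,.0865],75.4)"
```

```text
t 18.05 pos [ 0.4842 -0.013   0.188 ] yawY 75.33 tilt [ 0.02 -0.01] gap 0.997 F [-0.1  0.5 -0.1]
 shift [0.0027 0.0014 0.1015] rz -0.07 j [-0.1   0.2   1.76 -0.    1.19 -1.42]
```

Call:
{"op": "arm_command", "data": {
  "series": [
    [[0, 0.0025, 0.0015, 0.02, 0, 0, 0], [0, 0, 0, 0.03, 0, 0, 0], [0, 0, 0, 0.03, 0, 0, 0], [0, 0, 0, 0.015, 0, 0, 0], [0, 0, 0, 0.0065, 0, 0, 0], [0, 0, 0, 0, 0, 0, 0], [255, 0, 0, 0, 0, 0, 0], [255, 0, 0, 0, 0, 0, 0], [255, 0, 0, 0, 0, 0, 0], [255, 0, 0, 0, 0, 0, 0]]
  ],
  "grip_force": 30
}}

```text
time_s: 19.3
position: [0.4824, -0.0105, 0.087]
orientation: [0.128, 0.992, 0.0, 0.001]
wrist_force: [-1.1, 0.6, 7.3]
finger_gap: 0.604
```

```bash
python3 -c "
from lib import *
go([.3907,.2483,.0865],97.8)"
```

```text
t 19.30 pos [ 0.4824 -0.0105  0.087 ] yawY 75.33 tilt [ 0.07 -0.01] gap 0.604 F [-1.1  0.6  7.3]
 shift [0.1542 0.2271 0.0004] rz -22.47 j [-0.1   0.33  1.85 -0.    0.96 -1.41]
```

Call:
{"op": "arm_command", "data": {
  "series": [
    [[255, 0, 0, -0.01, 0, 0, 0], [255, 0, 0, -0.02, 0, 0, 0], [255, 0, 0, -0.025, 0, 0, 0], [255, 0, 0, -0.02, 0, 0, 0], [255, 0.0154, 0.0227, 0, 0, 0, 0], [255, 0.0154, 0.0227, 0, 0, 0, 0], [255, 0.0154, 0.0227, 0, 0, 0, 0], [255, 0.0154, 0.0227, 0, 0, 0, 0], [255, 0.0154, 0.0227, 0, 0, 0, 0], [255, 0.0154, 0.0227, 0, 0, 0, 0]]
  ]
}}

```text
time_s: 20.55
position: [0.4267, 0.1455, 0.1619]
orientation: [0.128, 0.992, 0.0, 0.0]
wrist_force: [0.7, 0.2, -1.1]
finger_gap: 0.604
```

Call:
{"op": "arm_command", "data": {
  "series": [
    [[255, 0.0154, 0.0227, 0, 0, 0, 0], [255, 0.0154, 0.0227, 0, 0, 0, 0], [255, 0.0154, 0.0227, 0, 0, 0, 0], [255, 0.0154, 0.0227, 0, 0, 0, 0], [255, 0, 0, 0.02, 0, 0, -7.5], [255, 0, 0, 0.03, 0, 0, -7.5], [255, 0, 0, 0.03, 0, 0, -7.5], [255, 0, 0, 0.02, 0, 0, 0], [255, 0, 0, 0, 0, 0, 0], [255, 0, 0, 0, 0, 0, 0]]
  ]
}}

```text
time_s: 21.8
position: [0.391, 0.2484, 0.0623]
orientation: [-0.068, 0.998, 0.0, 0.001]
wrist_force: [-0.2, -0.4, -1.0]
finger_gap: 0.602
```

```bash
python3 -c "
from lib import *
go([.391,.2483,.0088],97.8)"
```

```text
t 21.80 pos [0.391  0.2484 0.0623] yawY 97.82 tilt [0.06 0.03] gap 0.602 F [-0.2 -0.4 -1. ]
 shift [ 0.     -0.0001  0.0535] rz 0.02 j [ 0.49  0.34  1.92 -0.    0.89 -1.22]
```

Call:
{"op": "arm_command", "data": {
  "series": [
    [[255, 0, 0, 0.02, 0, 0, 0], [255, 0, 0, 0.02, 0, 0, 0], [255, 0, 0, 0.01, 0, 0, 0], [255, 0, 0, 0.0035, 0, 0, 0], [255, 0, 0, 0, 0, 0, 0], [255, 0, 0, 0, 0, 0, 0], [0, 0, 0, 0, 0, 0, 0], [0, 0, 0, 0, 0, 0, 0], [0, 0, 0, 0, 0, 0, 0], [0, 0, 0, 0, 0, 0, 0]]
  ]
}}

```text
time_s: 23.05
position: [0.3905, 0.2481, 0.0078]
orientation: [-0.068, 0.998, -0.0, 0.0]
wrist_force: [0.0, 0.6, -0.2]
finger_gap: 1.0
```

Call:
{"op": "arm_command", "data": {
  "series": [
    [[0, 0, 0, -0.01, 0, 0, 0], [0, 0, 0, -0.03, 0, 0, 0], [0, 0, 0, -0.04, 0, 0, 0], [0, 0, 0, -0.04, 0, 0, 0], [0, 0, 0, -0.04, 0, 0, 6], [0, 0.0, -0.025, -0.02, 0, 0, 6], [0, 0, -0.025, 0, 0, 0, 6], [0, 0, -0.025, 0, 0, 0, 0], [0, 0, -0.025, 0, 0, 0, 0], [0, 0, -0.025, 0, 0, 0, 0]]
  ]
}}

```text
time_s: 24.3
position: [0.3759, 0.1236, 0.1884]
orientation: [0.089, 0.996, 0.0, 0.0]
wrist_force: [0.2, -0.1, 0.3]
finger_gap: 1.0
```

Run:
```python
from meas import *
I={n:robot.camera(n) for n in("top","side")}
for n in I: cv2.imwrite(f"pics/{n}6.png",I[n])
d={n:I[n].copy() for n in I}
H={n:cv2.cvtColor(I[n],cv2.COLOR_BGR2HSV).astype(int) for n in I}
h=H["top"];o=m8((h[...,0]<20)&(h[...,1]>70)&(h[...,2]>60));o[:160]=0;o[240:]=0;o[:,:295]=0;o[:,350:]=0
c=cv2.convexHull(cv2.findNonZero(o));print("carton top",fitrect("top",c,.085));cv2.polylines(d["top"],[c],True,(0,0,255),1)
h=H["side"]
o=m8((h[...,0]<22)&(h[...,1]>100)&(h[...,2]>135));o[:185]=0;o[260:]=0;o[:,:295]=0;o[:,385:]=0
c=cv2.convexHull(cv2.findNonZero(o));print("carton side",fitrect("side",c,.085));cv2.polylines(d["side"],[c],True,(0,0,255),1)
c=np.zeros((400,790,3),np.uint8)
c[:,:360]=cv2.resize(d["side"][175:275,295:385],(360,400),interpolation=0)
c[:,362:554]=cv2.resize(d["top"][160:260,300:348],(192,400),interpolation=0)
c[:195,560:755]=cv2.resize(d["top"][230:280,195:245],(195,195),interpolation=2)
c[200:395,560:755]=cv2.resize(d["side"][325:399,290:364],(195,195),interpolation=2)
cv2.imwrite("pics/v6.png",c)
go([.518,-.0145,.2],79.4)
```

```text
carton top [array([ 0.5186, -0.0145]), array([0.0593, 0.1491]), np.float64(79.3629)]
carton side [array([ 0.527 , -0.0163]), array([0.0601, 0.1313]), np.float64(79.5408)]
t 24.40 pos [0.3759 0.1231 0.1884] yawY 79.73 tilt [ 0.04 -0.  ] gap 0.999 F [-0.2  0.3 -0.8]
 shift [-0.1644 -0.11   -0.0114] rz 0.33 j [ 0.22 -0.01  1.98 -0.    1.17 -1.17]
```

View pics/v6.png

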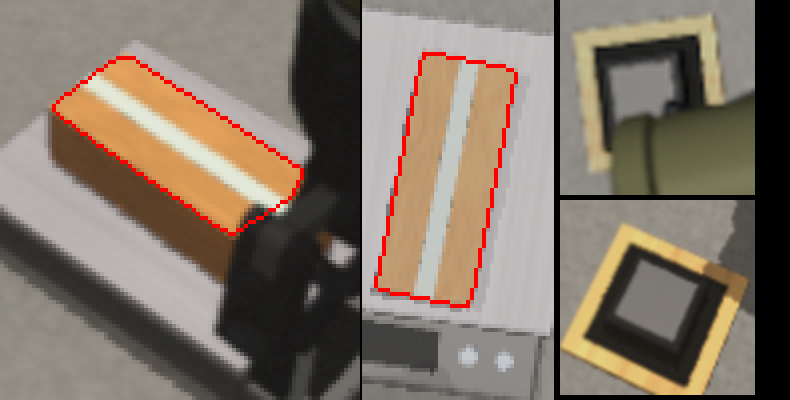

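The pad lies on the square inlay. The carton's clean top-view outline is at (0.5186, -0.0145), 79.4°. The side view shows the far end at the same place, while its near end is hidden by the fingers.

Call:
{"op": "arm_command", "data": {
  "series": [
    [[0, -0.0183, -0.0122, 0, 0, 0, 0.3], [0, -0.0183, -0.0122, 0, 0, 0, 0], [0, -0.0183, -0.0122, 0, 0, 0, 0], [0, -0.0183, -0.0122, 0, 0, 0, 0], [0, -0.0183, -0.0122, 0, 0, 0, 0], [0, -0.0183, -0.0122, 0, 0, 0, 0], [0, -0.0183, -0.0122, 0, 0, 0, 0], [0, -0.0183, -0.0122, 0, 0, 0, 0], [0, -0.018, -0.0122, 0, 0, 0, 0], [0, 0, 0, 0, 0, 0, 0]]
  ]
}}

```text
time_s: 25.65
position: [0.5187, -0.0143, 0.1875]
orientation: [0.092, 0.996, -0.0, -0.0]
wrist_force: [0.0, 0.4, 0.5]
finger_gap: 0.997
```

```bash
python3 -c "
from lib import *
go([.518,-.0145,.051],79.4)"
```

```text
t 25.65 pos [ 0.5187 -0.0143  0.1875] yawY 79.45 tilt [-0.02 -0.  ] gap 0.997 F [0.  0.4 0.5]
 shift [ 0.0006 -0.0003  0.1365] rz 0.05 j [-0.1   0.27  1.66 -0.    1.21 -1.48]
```

Call:
{"op": "arm_command", "data": {
  "series": [
    [[0, 0.0005, 0, 0.03, 0, 0, 0], [0, 0, 0, 0.04, 0, 0, 0], [0, 0, 0, 0.035, 0, 0, 0], [0, 0, 0, 0.02, 0, 0, 0], [0, 0, 0, 0.0115, 0, 0, 0], [0, 0, 0, 0, 0, 0, 0], [255, 0, 0, 0, 0, 0, 0], [255, 0, 0, 0, 0, 0, 0], [255, 0, 0, 0, 0, 0, 0], [255, 0, 0, 0, 0, 0, 0]]
  ],
  "grip_force": 45
}}

```text
time_s: 26.9
position: [0.5181, -0.0133, 0.0524]
orientation: [0.091, 0.996, -0.0, 0.001]
wrist_force: [-0.5, 0.4, 6.0]
finger_gap: 0.693
```

```bash
python3 -c "
from lib import *
go([.3856,-.2605,.051],11.0)"
```

```text
t 26.90 pos [ 0.5181 -0.0133  0.0524] yawY 79.52 tilt [ 0.11 -0.01] gap 0.693 F [-0.5  0.4  6. ]
 shift [ 0.0854 -0.2671  0.0012] rz 68.52 j [-0.1   0.46  1.77 -0.    0.91 -1.48]
```

Call:
{"op": "arm_command", "data": {
  "series": [
    [[255, 0, 0, -0.01, 0, 0, 0], [255, 0, 0, -0.02, 0, 0, 0], [255, 0, 0, -0.025, 0, 0, 0], [255, 0, 0, -0.025, 0, 0, 0], [255, 0.0086, -0.0267, -0.01, 0, 0, 0], [255, 0.0086, -0.0267, 0, 0, 0, 0], [255, 0.0086, -0.0267, 0, 0, 0, 0], [255, 0.0086, -0.0267, 0, 0, 0, 0], [255, 0.0086, -0.0267, 0, 0, 0, 0], [255, 0.0086, -0.0267, 0, 0, 0, 0]]
  ]
}}

```text
time_s: 28.15
position: [0.4371, -0.1622, 0.1419]
orientation: [0.091, 0.996, -0.0, 0.0]
wrist_force: [-0.3, -0.8, -2.7]
finger_gap: 0.69
```

Call:
{"op": "arm_command", "data": {
  "series": [
    [[255, 0.0086, -0.0267, 0, 0, 0, 0], [255, 0.0086, -0.0267, 0, 0, 0, 0], [255, 0.0086, -0.0267, 0, 0, 0, 0], [255, 0.008, -0.0267, 0, 0, 0, 0], [255, 0, 0, 0, 0, 0, 8.5], [255, 0, 0, 0, 0, 0, 10], [255, 0, 0, 0, 0, 0, 10], [255, 0, 0, 0, 0, 0, 10], [255, 0, 0, 0, 0, 0, 10], [255, 0, 0, 0, 0, 0, 10]]
  ]
}}

```text
time_s: 29.4
position: [0.3849, -0.2603, 0.1419]
orientation: [0.569, 0.823, -0.0, 0.0]
wrist_force: [-0.2, 0.4, -2.2]
finger_gap: 0.698
```

```bash
python3 -c "
from lib import *
go([.3862,-.2606,.0145],11.0)"
```

```text
t 29.40 pos [ 0.3849 -0.2603  0.1419] yawY 20.69 tilt [ 0.02 -0.01] gap 0.698 F [-0.2  0.4 -2.2]
 shift [-0.0007  0.001   0.1274] rz 9.69 j [-0.67  0.21  1.86  0.    1.07 -1.03]
```

Call:
{"op": "arm_command", "data": {
  "series": [
    [[255, -0.0007, 0.001, 0, 0, 0, 9.7], [255, 0, 0, 0.02, 0, 0, 0], [255, 0, 0, 0.025, 0, 0, 0], [255, 0, 0, 0.025, 0, 0, 0], [255, 0, 0, 0.02, 0, 0, 0], [255, 0, 0, 0.015, 0, 0, 0], [255, 0, 0, 0.01, 0, 0, 0], [255, 0, 0, 0, 0, 0, 0], [255, 0, 0, 0, 0, 0, 0], [255, 0, 0, 0, 0, 0, 0]]
  ]
}}

```text
time_s: 30.65
position: [0.3864, -0.2608, 0.0268]
orientation: [0.634, 0.773, 0.0, 0.001]
wrist_force: [-0.5, 0.1, -2.4]
finger_gap: 0.694
```

Run:
```python
from lib import *
go([.3862,-.2606,.0135],11.0)
t,s=robot.camera("top"),robot.camera("side")
c=np.zeros((400,790,3),np.uint8)
c[:,:400]=cv2.resize(t[207:307,364:464],(400,400));c[:,402:762]=cv2.resize(s[150:250,390:480],(360,400))
cv2.imwrite("pics/v7.png",c)
```

```text
t 30.65 pos [ 0.3864 -0.2608  0.0268] yawY 11.32 tilt [ 0.05 -0.04] gap 0.694 F [-0.5  0.1 -2.4]
 shift [ 0.0003 -0.0002  0.0133] rz 0.32 j [-0.67  0.41  1.92  0.    0.81 -0.87]
```

View pics/v7.png

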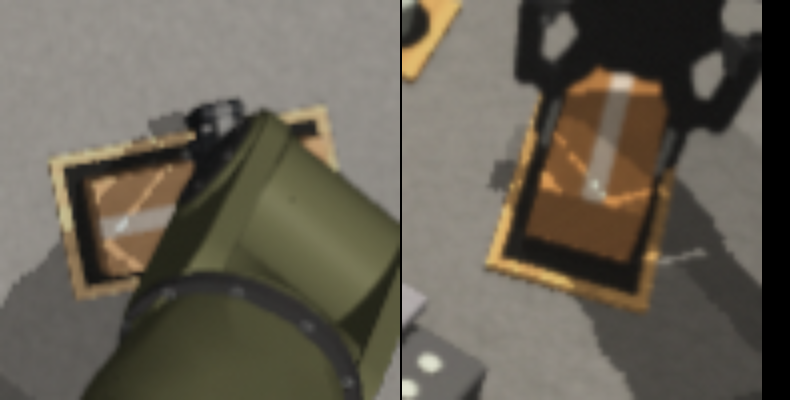

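The carton hangs level over the oblong inlay, lined up with it. I'll lower and release it.

Call:
{"op": "arm_command", "data": {
  "series": [
    [[255, 0, 0, 0.006, 0, 0, 0.3], [255, 0, 0, 0.004, 0, 0, 0], [255, 0, 0, 0.002, 0, 0, 0], [255, 0, 0, 0.0005, 0, 0, 0], [255, 0, 0, 0, 0, 0, 0], [255, 0, 0, 0, 0, 0, 0], [0, 0, 0, 0, 0, 0, 0], [0, 0, 0, 0, 0, 0, 0], [0, 0, 0, 0, 0, 0, 0], [0, 0, 0, 0, 0, 0, 0]]
  ]
}}

```text
time_s: 32.0
position: [0.3862, -0.2606, 0.0138]
orientation: [0.636, 0.772, 0.0, 0.0]
wrist_force: [0.0, -0.4, -0.1]
finger_gap: 1.0
```

Call:
{"op": "arm_command", "data": {
  "series": [
    [[0, 0, 0, -0.01, 0, 0, 0], [0, 0, 0, -0.03, 0, 0, 0], [0, 0, 0, -0.04, 0, 0, 0], [0, 0, 0, -0.04, 0, 0, 0], [0, 0, 0, -0.04, 0, 0, 0], [0, 0, 0, -0.04, 0, 0, 0], [0, -0.04, 0, 0, 0, 0, 0], [0, -0.04, 0, 0, 0, 0, 0], [0, -0.04, 0, 0, 0, 0, 0], [0, -0.04, 0, 0, 0, 0, 0]]
  ]
}}

```text
time_s: 33.25
position: [0.4168, -0.4188, 0.2146]
orientation: [0.636, 0.772, -0.0, 0.0]
wrist_force: [0.3, -0.3, 0.6]
finger_gap: 1.0
```

Call:
{"op": "arm_command", "data": {
  "series": [
    [[0, -0.04, 0, 0, 0, 0, 0], [0, -0.04, 0, 0, 0, 0, 0], [0, 0, 0, 0, 0, 0, 0], [0, 0, 0, 0, 0, 0, 0], [0, 0, 0, 0, 0, 0, 0], [0, 0, 0, 0, 0, 0, 0], [0, 0, 0, 0, 0, 0, 0], [0, 0, 0, 0, 0, 0, 0], [0, 0, 0, 0, 0, 0, 0], [0, 0, 0, 0, 0, 0, 0]]
  ]
}}

```text
time_s: 34.5
position: [0.4321, -0.4962, 0.2138]
orientation: [0.636, 0.772, -0.0, 0.0]
wrist_force: [0.6, -0.1, -0.8]
finger_gap: 1.001
```

Run:
```python
from meas import *
go([.4,0,.2])
I={n:robot.camera(n) for n in("top","side")}
for n in I: cv2.imwrite(f"pics/{n}8.png",I[n])
H={n:cv2.cvtColor(I[n],cv2.COLOR_BGR2HSV).astype(int) for n in I}
d={n:I[n].copy() for n in I}
def dr(n,c,col=(0,0,255)): cv2.polylines(d[n],[c],True,col,1)
for n,s in(("top",(442,186)),("side",(383,148))):
    h=H[n];m=m8((h[...,2]>(150 if n=="top" else 120))&(h[...,1]<40));m=cv2.morphologyEx(m,cv2.MORPH_OPEN,np.ones((3,3)));c=blob(m,s,12);e=cv2.fitEllipse(c);dr(n,c)
    print(n,"tin",np.round(e[1],1),plane(n,e[0],.034).round(4))
h=H["top"];o=m8((h[...,0]<25)&(h[...,1]>90)&(h[...,2]>60));o=cv2.erode(o,np.ones((2,2)));
inl=blob(m8(h[...,2]<60),(390,262),60)
pm=np.zeros_like(o);cv2.fillPoly(pm,[cv2.convexHull(blob(m8((h[...,1]>60)),(380,262),60))],255)
c=np.zeros((500,790,3),np.uint8)
def put(n,cx,cy,w,x,y,s):
    c[y:y+s,x:x+s]=cv2.resize(d[n][cy-w:cy+w,cx-w:cx+w],(s,s),interpolation=2)
put("top",414,257,42,0,0,260);put("side",436,195,35,0,262,236)
put("top",218,254,25,265,0,240);put("side",326,367,32,265,262,236)
put("top",440,188,25,510,0,140);put("side",383,153,25,510,145,140)
put("top",202,189,25,655,0,130);put("side",234,335,30,655,145,130)
c[300:500,505:785]=cv2.resize(d["side"][150:290,150:346],(280,200))
cv2.imwrite("pics/v8.png",c)
```

```text
t 34.50 pos [ 0.4321 -0.4962  0.2138] yawY 11.02 tilt [ 0. -0.] gap 1.001 F [ 0.6 -0.1 -0.8]
 shift [0.4932 0.0634 0.0138]  j [-0.91  0.56  1.2  -0.    1.39 -1.1 ]
top tin [20.2 20.7] [ 0.5716 -0.3284  0.034 ]
side tin [17.7 24.5] [ 0.5757 -0.3402  0.034 ]
```

View pics/v8.png

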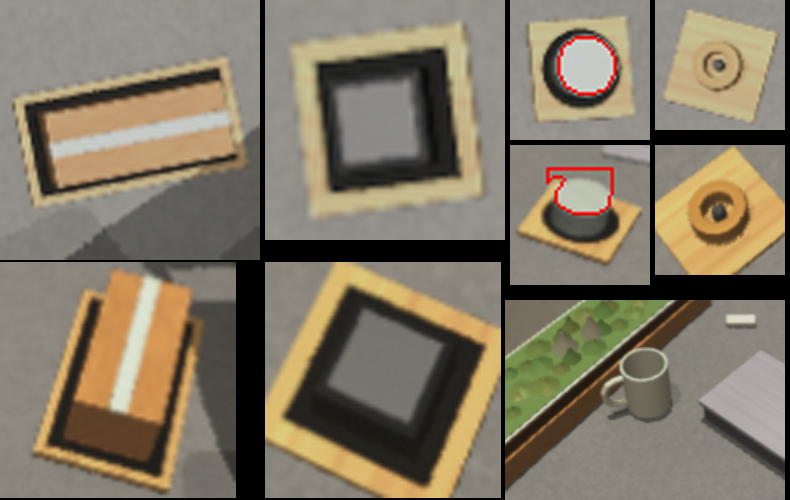

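All four things lie on their places and the mug stands untouched. I'll put numbers on the centring, comparing like with like in each camera.

Run:
```python
from meas import *
I={n:cv2.imread(f"pics/{n}8.png") for n in("top","side")}
H={n:cv2.cvtColor(I[n],cv2.COLOR_BGR2HSV).astype(int) for n in I}
h=H["top"]
def inside(m,ctr,r):
    z=np.zeros_like(m);cv2.circle(z,ctr,r,255,-1);return m&z
# carton: inside the inlay polygon shrunk (projected at table), orange or white
def poly(n,cx,cy,ang,L,W,z,off=0):
    a=np.radians(ang);u=np.array([np.cos(a),np.sin(a)]);v=np.array([-u[1],u[0]])
    return np.array([proj(n,[*(np.array([cx,cy])+i*u*L/2+j*v*W/2),z]) for i,j in((1,1),(1,-1),(-1,-1),(-1,1))])
def flood(n,seed,lo):  # object-face component between dark inlay gap
    m=m8(H[n][...,2]>lo);k,lab=cv2.connectedComponents(m,connectivity=4);return m8(lab==lab[seed[1],seed[0]])
m=flood("top",(414,252),75);c=cv2.findContours(m,0,1)[0];c=max(c,key=cv2.contourArea);print("carton",fitrect("top",c,.046),cv2.contourArea(c))
m=flood("top",(214,254),110);c=max(cv2.findContours(m,0,1)[0],key=cv2.contourArea);print("pad panel top",fitrect("top",c,.028),cv2.contourArea(c))
m=flood("side",(328,362),55);c=max(cv2.findContours(m,0,1)[0],key=cv2.contourArea);print("pad panel side",fitrect("side",c,.028),cv2.contourArea(c))
for n,s in(("top",(201,188)),("side",(232,333))):
    g=H[n];print(n,"row",g[s[1],s[0]-14:s[0]+15,2],"col",g[s[1]-14:s[1]+15,s[0],2])
    print(" expected roll rim centre",proj(n,[.5583,.2944,.025]))
print("inlay oblong (.3867,-.2603) 11.0 | square top (.3917,.2483) side (.3902,.2467) 7.8 | tin inlay top (.5712,-.3303)")
```

```text
carton [array([ 0.4799, -0.0146]), array([0.9154, 1.6674]), np.float64(0.2235)] 195807.0
pad panel top [array([0.3916, 0.2499]), array([0.04  , 0.0391]), np.float64(7.6058)] 216.0
pad panel side [array([0.3908, 0.2484]), array([0.0419, 0.0422]), np.float64(7.3942)] 581.5
top row [197 197 197 197 196 195 196 196 153  79 169 177 130 102 105  80  91 165
 189 195 196 197 144 130 183 195 197 197 197] col [197 198 198 197 197 196 193 196 197 182 133 196 181  81 105 100  77 132
 197 196 194 197 197 180 108 164 196 195 197]
 expected roll rim centre [200.33689962 188.59669747]
side row [220 208 202 203 203 201 154  87  69  73  85 118 143  96  99  86  79  89
 151 198 213 198 189 203 207 207 204 173 122] col [221 219 209 201 204 207 207 165 110  89  86  88 123 133  99  84  80  71
  56  49  59 124 196 206 210 214 202 115  89]
 expected roll rim centre [231.72559935 332.89090517]
inlay oblong (.3867,-.2603) 11.0 | square top (.3917,.2483) side (.3902,.2467) 7.8 | tin inlay top (.5712,-.3303)
```

Run:
```python
from meas import *
for n,(x,y,X,Y) in(("top",(378,232,458,285)),("side",(410,160,465,240))):
    h=cv2.cvtColor(cv2.imread(f"pics/{n}8.png"),cv2.COLOR_BGR2HSV).astype(int)
    m=m8((h[...,0]<(18 if n=="top" else 17))&(h[...,1]>70)&(h[...,2]>(110 if n=="top" else 140)));z=np.zeros_like(m);z[y:Y,x:X]=m[y:Y,x:X]
    z=cv2.morphologyEx(z,cv2.MORPH_OPEN,np.ones((3,3)))
    z=cv2.morphologyEx(z,cv2.MORPH_CLOSE,np.ones((9,9)))
    c=max(cv2.findContours(z,0,1)[0],key=cv2.contourArea);print(n,fitrect(n,c,.046))
```

```text
top [array([ 0.3847, -0.2645]), array([0.0696, 0.1589]), np.float64(10.5604)]
side [array([ 0.3859, -0.2615]), array([0.0609, 0.1515]), np.float64(11.6037)]
```

```bash
python3 -c "
from station import robot
print(robot.finish_job())"
```

```text
the job is handed in; nothing more can be done
None
```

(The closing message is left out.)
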